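# Set the sensor angle and load the sample carrier

## Robot

A 7-joint arm with a two-finger parallel gripper is mounted at the origin on the work surface. World frame = base frame: x ahead of the robot, y to its left, z up, the work surface at z = 0. Lengths are in m, angles in rad, forces in N, time in s.
With the tool pointing down it reaches from about 0.4 to 0.85 m from the base axis. Payload 10.4 kg.
Tool frame: the origin (TCP) lies at the very end of the fingers, on their centre line; the grasp point (between the pads) lies 19 mm behind it; z points along the fingers, y is the line along which they close (so a half turn about z gives the same grasp; the last joint's range is limited). The gripper opens to 85 mm and grips with 20 to 120 N. Pads are 22 mm wide; open, the fingers measure 114 mm over their backs; the gripper's body (76 mm by 85 mm) begins 54 mm behind the grasp point. The pads swing forward as they close: fully open they stand 13 mm farther back than shut.
Start: joints at [-1.328, 0.332, -0.065, 1.46, 0.022, 1.35, -0.088], TCP at [0.164, 0.603, 0.231] pointing down, gripper open.
Joint ranges: [-2.6, 2.6], [-0.5, 2.12], [-1.47, 1.34], [0.16, 2.42], [-1.27, 4.41], [0.06, 2.06], [-2.6, 2.6]. Speed limits (rad/s): [2.22, 2.22, 2.79, 2.79, 3.14, 3.14, 3.14].

## Interface

Orientations are given as a unit quaternion [x, y, z, w].
In Python, from workcell import * gives the robot as it stands.
- The arm moves only by the tool step_arm, never from a script. Its argument "commands" is one flat list of numbers, 7 for each row, row after row: the finger opening in mm, from 0 to 85.4, then the shift along the world's x, y, z as a fraction of full scale, then the turn, a rotation vector about the world's x, y, z as a fraction of full scale. A call has exactly 10 rows; each row is the pose to reach, as a shift and turn from the pose commanded when the call began, turning the shorter way round; what a row does not reach only later rows make up. Full scale, the value 1, is 0.6 m for a shift and pi rad for a turn. A row lasts 1/8 s, in which the tool goes at most 62.5 mm and 10.7 degrees, less where a joint would pass 70% of its speed; a pose out of reach is approached as far as the arm can. A call with a number of a shift or a turn outside -1 to 1 is refused whole. A call with a gripper value outside its range is refused whole. The fingers move at their own pace and stop on an object; "squeeze" is the grip in N (left out, the last holds). Time passes only in rows, so rows that repeat a pose let the fingers close, or fill a call up. It gives the time, the measured TCP pose, the force, the opening and the grip force at its end, in the units of the state.
- get_obs(): the state, without advancing time (a new reading comes with each control period).
- camera(name): name is "side" or "top"; returns the picture (384x512x3 uint8, red, green, blue); there is no depth.
- camera_params(name): a dict with "mtx" (3x3 intrinsics, pixels), "dist" ([k1, k2, p1, p2, k3] as OpenCV has them; the pictures are not rectified), "extrinsics" (4x4, takes a point from world to camera coordinates). Camera axes: x right, y down, z forward; pixel columns grow to the right and rows downward; lengths in m; the calibration is good to about 2 mm. A picture is of the moment at which its call begins. camera_params takes no time and is no camera call.
- hand_in(): hands the job in; it is judged then, once.
The state is a dict: "clock": time; "joint_pos": joint angles; "joint_velocities": joint speeds; "tau": joint torques, N m; "position": TCP position; "ee_rot": TCP orientation; "ft_force": force on the tool from outside, world axes, zero at the start; "torque": the same for the moment, N m; "grip_width": opening from 0.0 (shut) to 1.0 (fully open); "grasp_force": force on a finger pad.
Only numpy, scipy, OpenCV 4.12 (cv2) and the standard library are available. Lean on these libraries where they do the work, as an engineer would, in place of code of your own. Each camera call takes 0.05 s, during which the arm holds its last target. There are 200 camera calls.

## Task

Get the core-sample instrument ready for a reading: first turn the graduated sensor mount until its scale reads 40 degrees at the index line, then lift the sample carrier up and off its hook and stand it on the round white pad, its whole foot on the pad. Keep the carrier upright, set it down without dropping it, and leave the dial at 40 and everything else where it is.

Things in the scene. Friction and masses are not known exactly. Their poses are not given: they have to be found in the camera images.
- dial (a joint): Scale reading of the rotary sensor mount at the index line, radians (0 to 3.14 = 0 to 180 degrees, stops at both ends); grows as the disc turns counter-clockwise seen from above. Scale: the one thick line is zero; from it the scale runs clockwise over half the disc; short ticks every 5 degrees, medium 10, long 30; no numerals. Friction about 0.1 N m; it stays where it is left.
- instrument: Fixed grey base plate 210 (x) x 350 (y) x 18 mm; origin at the centre of its underside. Rotary mount: aluminium disc, 124 mm diameter, vertical axis at y = -85 mm, top face 30 mm above the table. Index: black line on a small aluminium block at the disc's rim on its +x side, away from the robot. Round white pad at y = +85 mm.
- sensor_grip (a point): Point to grip: on the disc's axis, mid-width of the grey sensor bar that stands on the disc and turns with it (60 long, 16 wide, 40 mm tall); 26 mm above the disc, 14 mm below the bar's top. x along the bar to its rounded nose, which points at the zero mark; y across the bar; z up. The nose stands at the dial reading, counter-clockwise, from the index line.
- pad_top (a point): Centre of the top face of the round white pad, 90 mm diameter, on the left end of the base plate; 24 mm above the table, 6 mm above the plate. Axes as the base plate's, z up.
- carrier_grip (a point): Point to grip the carrier: in its black grip block (18 x 18 mm, 42 mm tall), 18 mm below the block's top, 139 mm above the carrier's foot, 34 mm above the bail's crossbar. x and y square to the block's faces, z up.
- carrier_foot (a point): Centre of the underside of the carrier's pot; z is the carrier's upright axis.
- carrier: Sample carrier, 0.15 to 0.23 kg, loose, hanging by its bail: aluminium pot 44 mm diameter, 45 mm tall, holding a rock plug; stiff wire bail with a crossbar (6 mm bar along y, 40 mm long) 105 mm above the foot; grip block on a short stem on the crossbar, 157 mm over all. Origin at the centre of the pot's underside.
- hook_seat (a point): Where the bail's crossbar hangs on the fixed hook stand, 131 mm above the table. Two 7 mm prongs, 20 mm apart, come from a post 78 mm away on the +x side (top 140 mm above the table); their tips, 18 mm away on the -x side, turn up to 15 mm above this point, so the carrier must rise 20 mm (its pot meets the prongs at 45 mm) and leave to -x, roughly towards the robot. z up.
- spare_pot: spare sample pot without a bail: plain aluminium cylinder, 44 mm diameter, 45 mm tall, standing on the instrument's base plate between the dial and the pad, on the side nearer the robot; origin at the centre of its foot. Leave it alone.
- bottle: round bottle, 52 mm diameter, 100 mm tall, standing right behind the hook stand; origin under its foot. Leave it alone.
- screwdriver: screwdriver lying flat on the table to the left of the hook stand, as the robot sees it; about 200 mm long, under 40 mm high. Leave it alone.
- tape_roll: roll of tape lying flat, 70 mm diameter, 20 mm high, right of the instrument. Leave it alone.
- jar: small jar, 60 mm diameter, 70 mm tall, beyond the instrument. Leave it alone.
- mug: white mug, 80 mm diameter, 90 mm tall, right of the instrument. Leave it alone.
Mind the look-alikes: they are no part of the job. There is more than one size of the carrier; the one meant has the size given above.

How it is judged:
On the way, in this order (a step that is already met when the one before it is completed fails the run):
1. the scale reads 40 degrees at the index line, within 4 degrees (value of joint dial between 0.628 and 0.768 rad), for 0.3 s.
2. the carrier stands on the pad (horizontal distance between carrier_foot and pad_top below 0.023 m and z of carrier_foot in the frame of pad_top between -0.004 and 0.004 m and angle between carrier_foot's own z axis and vertical below 0.1 rad), for 0.2 s.
At the end, for the whole second after the job is handed in: The dial reads 40 degrees within 4 degrees, and the carrier stands upright (within about 6 degrees) and still on the round pad, with its whole foot on it (centre within 23 mm of the pad's centre) (all of step 1 and all of step 2 and linear speed of carrier below 0.02 m/s); the robot touches nothing.
It fails at once if the carrier tipped by more than 35 degrees (angle between carrier_foot's own z axis and vertical above 0.61 rad).
It fails at once if the carrier was dropped (falling free faster than 0.6 m/s, about 2 cm) (contact force between the fingers and carrier below 0.05 N and linear speed of carrier above 0.6 m/s).
It fails at once if a bystander was moved by more than 3 cm (distance of any of spare_pot, bottle, screwdriver, tape_roll, jar, mug from where it was at the start of the episode above 0.03 m).
It also fails if it takes over 58 s, if anything falls off the work surface, if the arm or the gripper's body presses on something with over 40 N, if the wrist force passes 120 N, or if a joint passes its speed limit or range.

## Working session

There is one attempt and no reset: what is moved stays moved. The work goes in short steps, Python scripts to look and compute and a tool call to move; the robot and the scene stay as the last step left them, time stands still between calls to the robot, and variables do not carry over. Pictures are saved under pics/ and viewed, at most 10 in all, crops included, and the job is handed in when it is done.

Besides the shell and the picture viewer there is one more tool, called by a JSON object that holds its "name" and its "arguments". step_arm: Moves the arm, as the interface text tells. Its arguments: {"type":"object","properties":{"commands":{"type":"array","items":{"type":"number"}},"squeeze":{"type":"number"}},"required":["commands"]}

```bash
mkdir -p pics; ls; python3 - <<'E'
from workcell import *
import cv2,numpy as np
for n in("side","top"):
    im=camera(n);cv2.imwrite(f"pics/{n}0.png",im[:,:,::-1])
    p=camera_params(n);E=np.array(p["extrinsics"]);print(n,np.round(p["mtx"],1).tolist(),p["dist"],np.round(E,3).tolist(),(-E[:3,:3].T@E[:3,3]).round(3))
o=get_obs();print(o)
a=cv2.imread("pics/side0.png");b=cv2.imread("pics/top0.png")
cv2.imwrite("pics/s0b.png",cv2.resize(a,(768,576),interpolation=cv2.INTER_CUBIC));cv2.imwrite("pics/t0b.png",cv2.resize(b,(768,576),interpolation=cv2.INTER_CUBIC))
E
```

```text
pics
side [[483.4, 0.0, 263.2], [0.0, 483.4, 184.5], [0.0, 0.0, 1.0]] [0.02795729 0.         0.         0.         0.        ] [[0.864, -0.503, -0.022, -0.491], [-0.358, -0.584, -0.728, 0.296], [0.353, 0.637, -0.685, 1.326], [0.0, 0.0, 0.0, 1.0]] [ 0.062 -0.919  1.113]
top [[348.4, 0.0, 256.7], [0.0, 348.4, 194.5], [0.0, 0.0, 1.0]] [0.01989117 0.         0.         0.         0.        ] [[0.026, -1.0, -0.004, 0.006], [-0.994, -0.025, -0.111, 0.572], [0.111, 0.007, -0.994, 1.22], [0.0, 0.0, 0.0, 1.0]] [0.433 0.012 1.276]
{'clock': 0.1, 'joint_pos': array([-1.32761235,  0.33278968, -0.0647131 ,  1.46084185,  0.02157968,
        1.34993287, -0.08850766]), 'joint_velocities': array([-0.00051912, -0.00092849,  0.00200239, -0.00238446,  0.00044657,
       -0.00047426,  0.00119028]), 'tau': array([ 1.96201101e-03, -6.26740122e+01,  4.95251315e-02, -3.92429423e+01,
        1.63268804e-02,  7.01938596e-03, -6.60903311e-05]), 'position': array([0.16406599, 0.60272811, 0.23061479]), 'ee_rot': array([ 1.32491666e-01,  9.91183914e-01, -6.35091230e-04, -6.72379634e-05]), 'ft_force': array([-0.03512126, -0.25158441,  1.13399467]), 'torque': array([ 0.01980094, -0.01334674, -0.05106363]), 'grasp_force': 0.0, 'grip_width': 0.9987106506137715}
```

View pics/t0b.png

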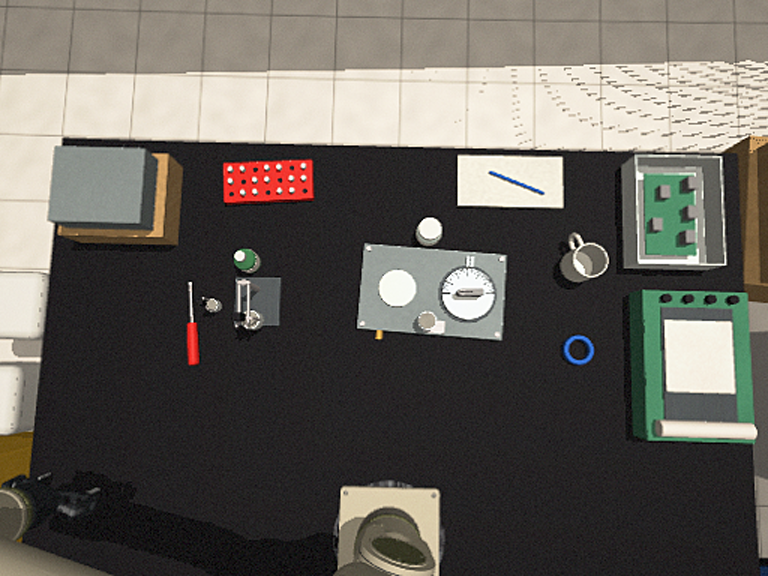

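View pics/s0b.png

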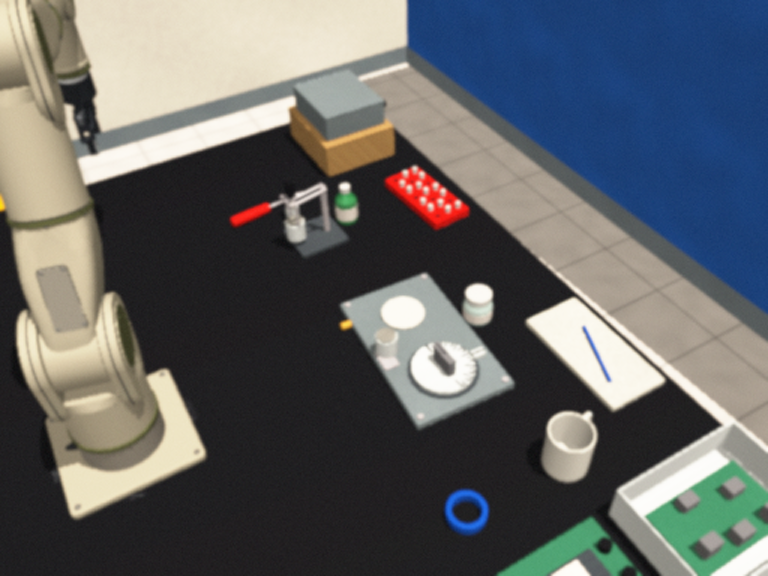

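The top view shows the base plate at about (432,292) in the doubled picture, the pad at (397,288), the dial at (467,293), the index at (470,260) and the spare pot at (428,321). There are two carrier candidates: one on the hook at (252,320) and a small thing at (210,304). I'll enlarge both, and the dial.

```bash
cat >h.py <<'E'
from workcell import *
import cv2,numpy as np
def ray(n,uv):
    p=camera_params(n);E=np.array(p["extrinsics"]);R=E[:3,:3]
    x=cv2.undistortPoints(np.array([[uv]],float),np.array(p["mtx"]),np.array(p["dist"]))[0,0]
    return -R.T@E[:3,3],R.T@np.array([x[0],x[1],1])
def onz(n,uv,z):
    c,d=ray(n,uv);return (c+d*(z-c[2])/d[2]).round(4)
def tri(uvt,uvs):
    c1,d1=ray("top",uvt);c2,d2=ray("side",uvs)
    d1/=np.linalg.norm(d1);d2/=np.linalg.norm(d2)
    s=np.linalg.lstsq(np.c_[d1,-d2],c2-c1,rcond=None)[0]
    a,b=c1+s[0]*d1,c2+s[1]*d2
    return ((a+b)/2).round(4),np.linalg.norm(a-b).round(4)
def px(n,X):
    p=camera_params(n);E=np.array(p["extrinsics"])
    return cv2.projectPoints(np.array([X],float),cv2.Rodrigues(E[:3,:3])[0],E[:3,3],np.array(p["mtx"]),np.array(p["dist"]))[0][0,0].round(1)
E
python3 - <<'E'
import cv2,numpy as np
t=cv2.imread("pics/top0.png");s=cv2.imread("pics/side0.png")
def z(i,x,y,w,h,k):return cv2.resize(i[y:y+h,x:x+w],None,fx=k,fy=k,interpolation=cv2.INTER_CUBIC)
A=z(t,285,165,56,56,7)   #dial 392
B=z(t,125,165,56,56,7)
C=z(s,175,110,80,60,5) #400x300
D=z(s,265,215,80,60,5)
a=np.zeros((600,792,3),np.uint8)
cv2.imwrite("pics/c1.png",np.hstack([A,B]))
cv2.imwrite("pics/c2.png",np.hstack([C,D]))
# white pad, dial blobs
from h import *
g=cv2.cvtColor(t,cv2.COLOR_BGR2HSV)
m=((g[:,:,2]>200)&(g[:,:,1]<40)).astype(np.uint8)
n,l,st,c=cv2.connectedComponentsWithStats(m)
for i in range(1,n):
    x,y=c[i]
    if 230<x<345 and 150<y<230 and st[i,4]>4:print(st[i],c[i].round(1),onz("top",c[i],.024),onz("top",c[i],.018))
E
```

```text
[279 145  15  14 170] [286.3 151.7] [ 0.7333 -0.0833  0.024 ] [ 0.7348 -0.0838  0.018 ]
[244 164   4   3   9] [245.3 165. ] [0.6803 0.0652 0.024 ] [0.6814 0.0655 0.018 ]
[311 170   6   8  31] [313.1 173.8] [ 0.654 -0.182  0.024] [ 0.655 -0.183  0.018]
[333 171   4   3  10] [334.5 172.2] [ 0.6617 -0.2596  0.024 ] [ 0.6627 -0.2609  0.018 ]
[295 179  34  34 734] [311.6 195.9] [ 0.5728 -0.1772  0.024 ] [ 0.5735 -0.1781  0.018 ]
[253 180  25  24 479] [264.6 191.6] [ 0.5842 -0.0072  0.024 ] [ 0.5849 -0.0073  0.018 ]
[280 207   5   3   6] [282.2 208. ] [ 0.5265 -0.0719  0.024 ] [ 0.5269 -0.0723  0.018 ]
[284 208  13  15  78] [291.2 217.1] [ 0.4947 -0.1047  0.024 ] [ 0.495  -0.1053  0.018 ]
[240 214   3   3   8] [241.1 215.1] [0.4971 0.075  0.024 ] [0.4974 0.0753 0.018 ]
[330 221   4   4  11] [331.2 222.5] [ 0.4788 -0.2479  0.024 ] [ 0.479  -0.2492  0.018 ]
```

View pics/c1.png

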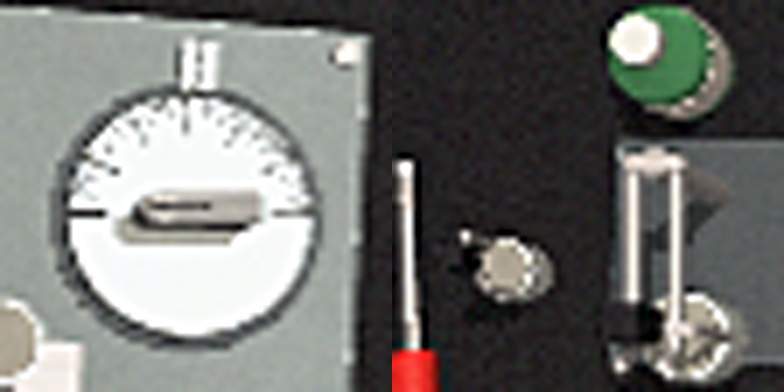

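View pics/c2.png

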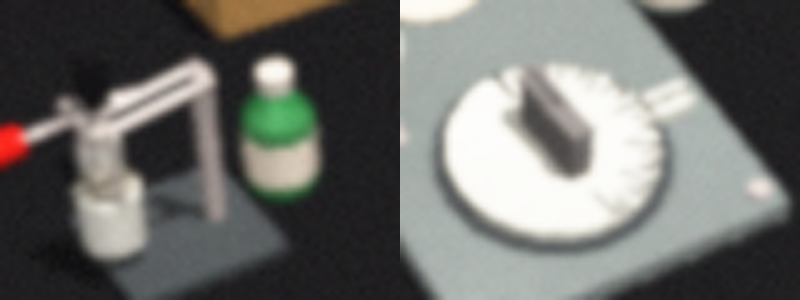

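The crop confirms it: the hanging carrier at about (160,211) top and (194,126) side has the full-size pot and bail. The small one at (148,203) is the look-alike standing on the table, so I'll leave it. The thick zero mark is at the disc's left, (297,195), so the dial reads about 94 degrees.

```bash
python3 - <<'E'
from h import *
t=cv2.imread("pics/top0.png");s=cv2.imread("pics/side0.png")
# dial marks: thick dark line and the 180 line
C=np.array([.5753,-.1772])
z0=onz("top",(285+84/7-.5,165+212/7-.5),.03);z1=onz("top",(285+293/7-.5,165+212/7-.5),.03)
ix=onz("top",(285+200/7-.5,165+60/7-.5),.03)
yaw=-.057
for n,p in(("zero",z0),("180",z1),("idx",ix)):
    d=p[:2]-C;print(n,p,np.linalg.norm(d).round(4),np.degrees(np.arctan2(d[1],d[0])-yaw).round(1))
print("bar top px->",onz("top",(285+197/7-.5,165+205/7-.5),.07))
# carrier
print("block",tri((159.3-.5,211-.5),(193.5,125.5)))
print("post top",tri((125+263/7-.5,165+160/7-.5),(175+205/5-.5,110+72/5-.5)))
for n,i,(x,y,w,h) in(("top",t,(148,195,30,26)),("side",s,(180,112,40,55))):
    k=14 if n=="top" else 10
    cv2.imwrite(f"pics/z{n}.png",cv2.convertScaleAbs(cv2.resize(i[y:y+h,x:x+w],None,fx=k,fy=k,interpolation=cv2.INTER_CUBIC),alpha=1.3,beta=15))
a=cv2.imread("pics/ztop.png");b=cv2.imread("pics/zside.png");h=max(a.shape[0],b.shape[0]);
f=lambda q:cv2.copyMakeBorder(q,0,h-q.shape[0],0,0,cv2.BORDER_CONSTANT)
o=np.hstack([f(a),f(b)])[:600,:800];print(a.shape,o.shape);cv2.imwrite("pics/zz.png",o)
E
```

```text
zero [ 0.5749 -0.1222  0.03  ] 0.055 93.7
180 [ 0.5776 -0.2292  0.03  ] 0.0521 -84.2
idx [ 0.6555 -0.181   0.03  ] 0.0803 0.6
bar top px-> [ 0.5753 -0.1739  0.07  ]
block (array([0.4981, 0.3313, 0.1638]), np.float64(0.0001))
post top (array([0.5762, 0.3315, 0.14  ]), np.float64(0.0008))
(364, 420, 3) (550, 800, 3)
```

View pics/zz.png

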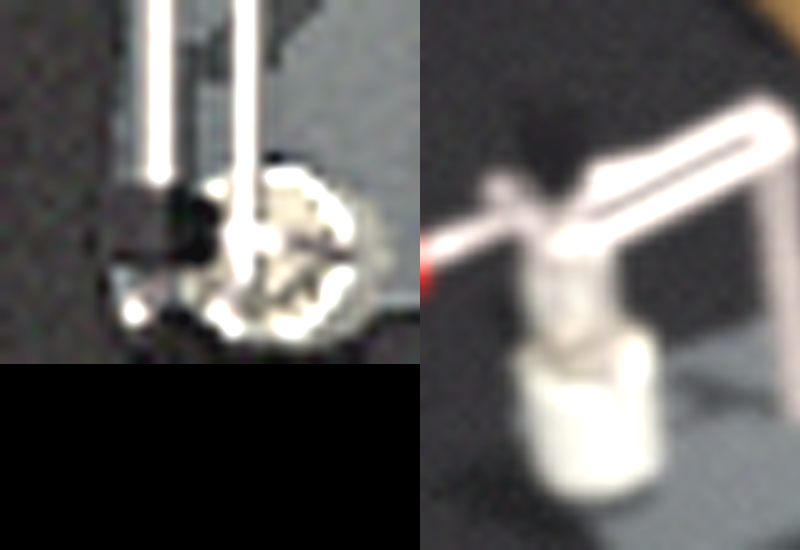

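The block triangulates to (0.498, 0.331, 0.164) against an expected height of 0.165. The post is 78 mm away, as specified. The dial axis is about (0.5755, -0.1765), with the reading near 94.3. I'll start moving.

{"name": "step_arm", "arguments": {"commands": [45,0.1,-0.14,0,0,0,-0.05,45,0.2,-0.28,0,0,0,-0.1,45,0.3,-0.42,0,0,0,-0.15,45,0.4,-0.56,0,0,0,-0.2,45,0.5,-0.7,0,0,0,-0.25,45,0.5,-0.7,0,0,0,-0.3,45,0.5,-0.7,0,0,0,-0.3,45,0.5,-0.7,0,0,0,-0.3,45,0.5,-0.7,0,0,0,-0.3,45,0.5,-0.7,0,0,0,-0.3], "squeeze": 30}}

```text
clock: 1.35
position: [0.4642, 0.1826, 0.2311]
ee_rot: [0.569, 0.822, -0.0, -0.0]
ft_force: [-0.2, 0.9, -0.3]
grip_width: 0.526
grasp_force: 0.0
```

{"name": "step_arm", "arguments": {"commands": [45,0.08,-0.2,0,0,0,-0.05,45,0.1,-0.3,0,0,0,-0.109,45,0.15,-0.4,0,0,0,-0.109,45,0.185,-0.5,0,0,0,-0.109,45,0.185,-0.598,0,0,0,-0.109,45,0.185,-0.598,-0.06,0,0,-0.109,45,0.185,-0.598,-0.12,0,0,-0.109,45,0.185,-0.598,-0.19,0,0,-0.109,45,0.185,-0.598,-0.19,0,0,-0.109,45,0.185,-0.598,-0.19,0,0,-0.109]}}

```text
clock: 2.6
position: [0.5762, -0.1744, 0.1188]
ee_rot: [0.699, 0.715, 0.001, 0.0]
ft_force: [-0.6, 0.5, 0.1]
grip_width: 0.527
grasp_force: 0.0
```

{"name": "step_arm", "arguments": {"commands": [45,0,0,-0.05,0,0,0,45,0,0,-0.1,0,0,0,45,0,0,-0.135,0,0,0,45,0,0,-0.135,0,0,0,45,0,0,-0.135,0,0,0,10,0,0,-0.135,0,0,0,10,0,0,-0.135,0,0,0,10,0,0,-0.135,0,0,0,10,0,0,-0.135,0,0,0,10,0,0,-0.135,0,0,0], "squeeze": 30}}

```text
clock: 3.85
position: [0.5748, -0.1759, 0.0373]
ee_rot: [0.7, 0.714, 0.0, -0.0]
ft_force: [-6.5, 2.0, 9.1]
grip_width: 0.178
grasp_force: 30.9
```

{"name": "step_arm", "arguments": {"commands": [10,0,0,0,0,0,-0.04,10,0,0,0,0,0,-0.08,10,0,0,0,0,0,-0.12,10,0,0,0,0,0,-0.16,10,0,0,0,0,0,-0.2,10,0,0,0,0,0,-0.24,10,0,0,0,0,0,-0.28,10,0,0,0,0,0,-0.302,10,0,0,0,0,0,-0.302,10,0,0,0,0,0,-0.302]}}

```text
clock: 5.1
position: [0.5747, -0.1759, 0.0373]
ee_rot: [0.949, 0.315, -0.0, -0.0]
ft_force: [-7.1, 3.1, 9.1]
grip_width: 0.181
grasp_force: 31.1
```

{"name": "step_arm", "arguments": {"commands": [45,0,0,0,0,0,0,45,0,0,0,0,0,0,45,0,0,0,0,0,0,45,0,0,0.05,0,0,0,45,0,0,0.1,0,0,0,45,0,0,0.2,0,0,0,45,0,0.1,0.28,0,0,0,45,0,0.2,0.28,0,0,0,45,0,0.3,0.28,0,0,0,45,0,0.3,0.28,0,0,0]}}

```text
clock: 6.35
position: [0.5753, 0.0105, 0.2041]
ee_rot: [0.948, 0.32, 0.0, -0.001]
ft_force: [0.7, -0.5, -1.2]
grip_width: 0.528
grasp_force: 0.0
```

```bash
python3 - <<'E'
from h import *
t=camera("top")[:,:,::-1];s=camera("side")[:,:,::-1];cv2.imwrite("pics/t1.png",t);cv2.imwrite("pics/s1.png",s)
A=cv2.resize(t[165:221,285:341],None,fx=7,fy=7,interpolation=cv2.INTER_CUBIC);B=cv2.resize(s[220:276,265:321],None,fx=7,fy=7,interpolation=cv2.INTER_CUBIC)
cv2.imwrite("pics/d1.png",np.hstack([A,B]));o=get_obs();print(o["position"],o["ee_rot"],o["joint_pos"].round(2))
E
```

```text
[0.57515332 0.00551019 0.20425907] [ 9.48497780e-01  3.16783774e-01 -3.72872432e-05  7.75170829e-06] [-0.86  0.33  0.95  1.67 -0.28  1.28 -0.78]
```

View pics/d1.png

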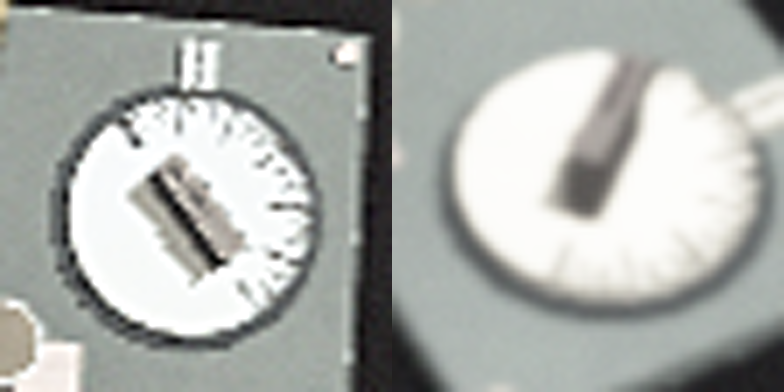

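The zero mark now sits at crop (131,130). I'll compute the reading.

```bash
python3 - <<'E'
from h import *
t=cv2.imread("pics/t1.png");t0=cv2.imread("pics/top0.png")
# darkness vs. angle around the disc at mid-tick radii (mark angles rel. to index), before and after
C=np.array([.5753,-.1766])
for im in(t0,t):
    g=cv2.cvtColor(im,cv2.COLOR_BGR2GRAY).astype(np.float32)
    a=np.arange(-180,180,1.);v=0
    for r in(.046,.049,.052,.055):
        P=[px("top",[C[0]+r*np.cos(np.radians(q)-.057),C[1]+r*np.sin(np.radians(q)-.057),.03]) for q in a]
        P=np.array(P,np.float32);v=v+cv2.remap(g,P[:,:1],P[:,1:],cv2.INTER_CUBIC)[:,0]/4
    d=np.clip(235-v,0,None);k=np.argsort(v)[:12];print([(int(a[i]),int(v[i])) for i in k])
    i0=k[0] if abs(a[k[0]])<120 else k[1]
    w=slice(i0-5,i0+6);print("centroid",(a[w]*d[w]).sum()/d[w].sum())
E
```

```text
[(95, 22), (94, 25), (96, 72), (93, 78), (97, 138), (-85, 139), (-86, 148), (92, 148), (-84, 150), (65, 157), (66, 158), (64, 176)]
centroid 94.60947471881752
[(40, 101), (41, 103), (39, 120), (42, 126), (-81, 126), (-80, 138), (-82, 142), (38, 150), (-111, 156), (43, 157), (-112, 160), (-79, 169)]
centroid 40.44931865951724
```

The dial reads about 40.4. Next I go above the carrier, turning the tool so it closes along y.

{"name": "step_arm", "arguments": {"commands": [50,0,0,0.06,0,0,0.05,50,-0.1,0.1,0.06,0,0,0.1,50,-0.13,0.2,0.06,0,0,0.15,50,-0.13,0.25,0.06,0,0,0.2,50,-0.13,0.3,0.06,0,0,0.25,50,-0.13,0.35,0.06,0,0,0.3,50,-0.13,0.4,0.06,0,0,0.35,50,-0.13,0.4,0.06,0,0,0.4,50,-0.13,0.4,0.06,0,0,0.4,50,-0.13,0.4,0.06,0,0,0.4]}}

```text
clock: 7.7
position: [0.4978, 0.2427, 0.2404]
ee_rot: [0.585, 0.811, 0.0, 0.0]
ft_force: [0.3, -0.0, 0.6]
grip_width: 0.588
grasp_force: 0.0
```

```bash
python3 - <<'E'
from h import *
o=get_obs();q=o["ee_rot"];print(o["position"],o["ee_rot"],o["joint_pos"].round(2));a=2*np.degrees(np.arctan2(q[1],q[0]))-90;print(a,((np.array([.498,.331,.225])-o["position"])/.6).round(4),(90-a)/180)
E
```

```text
[0.49780673 0.24267396 0.24038149] [5.84641113e-01 8.11292030e-01 2.79696656e-05 9.83204993e-05] [-1.15  0.19  0.7   1.67 -0.13  1.33 -0.1 ]
18.444718874408565 [ 0.0003  0.1472 -0.0256] 0.39752933958661907
```

{"name": "step_arm", "arguments": {"commands": [50,0,0,0,0,0,0.05,50,0,0.05,0,0,0,0.1,50,0,0.1,0,0,0,0.15,50,0,0.147,0,0,0,0.2,50,0,0.147,0,0,0,0.25,50,0,0.147,0,0,0,0.3,50,0,0.147,-0.025,0,0,0.35,50,0,0.147,-0.025,0,0,0.3975,50,0,0.147,-0.025,0,0,0.3975,50,0,0.147,-0.025,0,0,0.3975]}}

```text
clock: 8.95
position: [0.4975, 0.3321, 0.2256]
ee_rot: [-0.0, 1.0, 0.0, 0.0]
ft_force: [0.1, 0.2, 0.2]
grip_width: 0.584
grasp_force: 0.0
```

```bash
python3 - <<'E'
from h import *
o=get_obs();q=o["ee_rot"];print(o["position"],q,o["joint_pos"].round(2));print(2*np.degrees(np.arctan2(q[1],q[0]))-90)
s=camera("side")[:,:,::-1];t=camera("top")[:,:,::-1]
A=cv2.resize(s[70:170,150:250],None,fx=4,fy=4,interpolation=cv2.INTER_CUBIC);B=cv2.resize(t[150:250,110:210],None,fx=4,fy=4,interpolation=cv2.INTER_CUBIC)
cv2.imwrite("pics/g1.png",np.hstack([A,B]))
print(px("side",[.498,.331,.183]),px("side",o["position"]))
E
```

```text
[0.49748643 0.33209049 0.22558144] [-4.24111634e-04  9.99999887e-01  1.46572777e-04  1.54945510e-04] [-1.07  0.29  0.5   1.57 -0.14  1.32  1.02]
90.04859961592697
[192.8 120.8] [190.9 109.8]
```

View pics/g1.png

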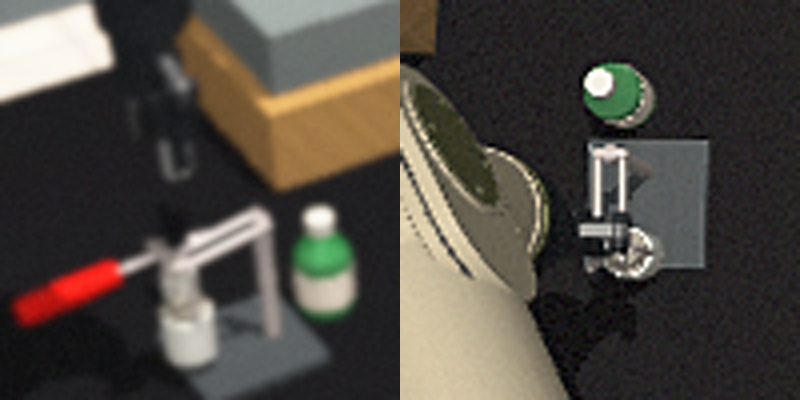

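The gripper stands above the block with the bail below it, roughly centred in both views. I'll descend and grip.

{"name": "step_arm", "arguments": {"commands": [50,0,-0.001,-0.04,0,0,0,50,0,-0.001,-0.08,0,0,0,50,0,-0.001,-0.11,0,0,0,50,0,-0.001,-0.13,0,0,0,50,0,-0.001,-0.13,0,0,0,10,0,-0.001,-0.13,0,0,0,10,0,-0.001,-0.13,0,0,0,10,0,-0.001,-0.13,0,0,0,10,0,-0.001,-0.13,0,0,0,10,0,-0.001,-0.13,0,0,0], "squeeze": 40}}

```text
clock: 10.3
position: [0.4976, 0.3321, 0.148]
ee_rot: [-0.003, 1.0, 0.0, 0.0]
ft_force: [0.3, -1.1, 6.1]
grip_width: 0.204
grasp_force: 43.0
```

{"name": "step_arm", "arguments": {"commands": [10,0,0,0.01,0,0,0,10,0,0,0.025,0,0,0,10,0,0,0.047,0,0,0,10,0,0,0.047,0,0,0,10,-0.02,0,0.047,0,0,0,10,-0.05,0,0.047,0,0,0,10,-0.08,0,0.047,0,0,0,10,-0.11,0,0.047,0,0,0,10,-0.13,0,0.047,0,0,0,10,-0.13,0,0.047,0,0,0]}}

```text
clock: 11.55
position: [0.4183, 0.3322, 0.1756]
ee_rot: [-0.004, 1.0, 0.0, -0.0]
ft_force: [0.4, 0.3, -1.9]
grip_width: 0.206
grasp_force: 42.0
```

```bash
python3 - <<'E'
from h import *
s=camera("side")[:,:,::-1];t=camera("top")[:,:,::-1]
A=cv2.resize(s[70:170,140:240],None,fx=4,fy=4,interpolation=cv2.INTER_CUBIC);B=cv2.resize(t[160:260,110:210],None,fx=4,fy=4,interpolation=cv2.INTER_CUBIC)
cv2.imwrite("pics/g2.png",np.hstack([A,B]));o=get_obs();print(o["position"],o["joint_pos"].round(2))
E
```

```text
[0.4194915  0.33185515 0.17569454] [-1.17  0.18  0.46  1.8  -0.08  1.19  0.9 ]
```

View pics/g2.png

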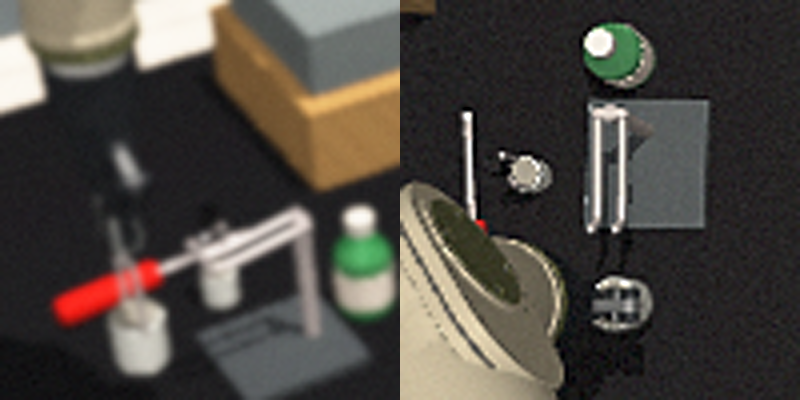

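The carrier hangs upright in the gripper, clear of the prongs. I'll carry it to the pad.

{"name": "step_arm", "arguments": {"commands": [10,0,-0.01,0.03,0,0,0,10,0.01,-0.05,0.07,0,0,0,10,0.04,-0.12,0.07,0,0,0,10,0.08,-0.2,0.07,0,0,0,10,0.12,-0.28,0.07,0,0,0,10,0.16,-0.36,0.07,0,0,0,10,0.2,-0.44,0.07,0,0,0,10,0.24,-0.51,0.07,0,0,0,10,0.265,-0.55,0.07,0,0,0,10,0.276,-0.566,0.07,0,0,0]}}

```text
clock: 12.9
position: [0.5855, -0.0102, 0.2185]
ee_rot: [-0.001, 1.0, -0.0, 0.0]
ft_force: [-0.3, 1.0, -2.4]
grip_width: 0.204
grasp_force: 42.0
```

{"name": "step_arm", "arguments": {"commands": [10,0,0,0,0,0,0,10,0,0,-0.02,0,0,0,10,0,0,-0.04,0,0,0,10,0,0,-0.06,0,0,0,10,0,0,-0.08,0,0,0,10,0,0,-0.09,0,0,0,10,0,0,-0.095,0,0,0,10,0,0,-0.1,0,0,0,10,0,0,-0.1,0,0,0,10,0,0,-0.1,0,0,0]}}

```text
clock: 14.15
position: [0.5849, -0.0078, 0.1578]
ee_rot: [-0.003, 1.0, 0.0, 0.0]
ft_force: [-0.4, 0.0, -1.8]
grip_width: 0.204
grasp_force: 42.0
```

```bash
python3 - <<'E'
from h import *
s=camera("side")[:,:,::-1];t=camera("top")[:,:,::-1]
A=cv2.resize(s[150:250,215:315],None,fx=4,fy=4,interpolation=cv2.INTER_CUBIC);B=cv2.resize(t[150:250,215:315],None,fx=4,fy=4,interpolation=cv2.INTER_CUBIC)
cv2.imwrite("pics/g3.png",np.hstack([A,B]));o=get_obs();print(o["position"],o["ee_rot"],o["ft_force"],o["joint_pos"].round(2))
E
```

```text
[ 0.58489969 -0.00770521  0.15775384] [-3.00251533e-03  9.99995474e-01  7.85316877e-05  1.75278506e-04] [-0.32420556 -0.23659318 -1.51319355] [-0.66  0.35  0.73  1.7  -0.25  1.19  1.71]
```

View pics/g3.png

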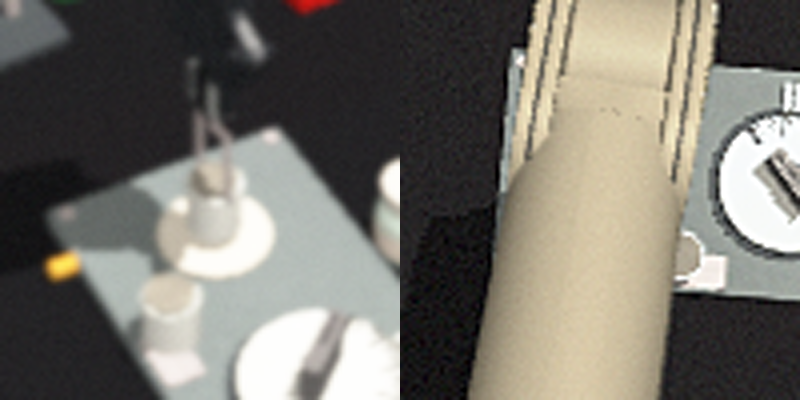

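The side view shows the carrier upright over the pad, with its foot near (268,208) and about 11 mm of height left. I'll lower it gently.

{"name": "step_arm", "arguments": {"commands": [10,0,0,-0.004,0,0,0,10,0,0,-0.007,0,0,0,10,0,0,-0.01,0,0,0,10,0,0,-0.012,0,0,0,10,0,0,-0.014,0,0,0,10,0,0,-0.016,0,0,0,10,0,0,-0.017,0,0,0,10,0,0,-0.018,0,0,0,10,0,0,-0.018,0,0,0,10,0,0,-0.018,0,0,0]}}

```text
clock: 15.5
position: [0.5848, -0.0077, 0.1468]
ee_rot: [-0.003, 1.0, 0.0, 0.0]
ft_force: [0.4, -0.4, -2.6]
grip_width: 0.205
grasp_force: 42.0
```

No contact yet (force still -2.6 N), so I continue in fine steps.

{"name": "step_arm", "arguments": {"commands": [10,0,0,-0.001,0,0,0,10,0,0,-0.001,0,0,0,10,0,0,-0.002,0,0,0,10,0,0,-0.002,0,0,0,10,0,0,-0.003,0,0,0,10,0,0,-0.003,0,0,0,10,0,0,-0.004,0,0,0,10,0,0,-0.004,0,0,0,10,0,0,-0.004,0,0,0,10,0,0,-0.004,0,0,0]}}

```text
clock: 16.75
position: [0.5855, -0.0078, 0.146]
ee_rot: [-0.003, 1.0, 0.0, 0.001]
ft_force: [-3.8, 0.8, 15.6]
grip_width: 0.203
grasp_force: 44.5
```

Contact at 15.6 N. I'll ease off slightly, open, and rise straight up.

{"name": "step_arm", "arguments": {"commands": [10,0,0,0.001,0,0,0,10,0,0,0.002,0,0,0,10,0,0,0.002,0,0,0,25,0,0,0.002,0,0,0,45,0,0,0.002,0,0,0,45,0,0,0.002,0,0,0,45,0,0,0.002,0,0,0,45,0,0,0.03,0,0,0,45,0,0,0.06,0,0,0,45,0,0,0.1,0,0,0]}}

```text
clock: 18.0
position: [0.5849, -0.0078, 0.2061]
ee_rot: [-0.003, 1.0, 0.0, 0.0]
ft_force: [1.7, -0.4, -0.1]
grip_width: 0.528
grasp_force: 0.0
```

{"name": "step_arm", "arguments": {"commands": [45,0,0,0.05,0,0,0,45,0,0,0.1,0,0,0,45,0,0.1,0.1,0,0,0,45,-0.05,0.2,0.1,0,0,0,45,-0.1,0.3,0.1,0,0,0,45,-0.15,0.35,0.1,0,0,0,45,-0.15,0.35,0.1,0,0,0,45,-0.15,0.35,0.1,0,0,0,45,-0.15,0.35,0.1,0,0,0,45,-0.15,0.35,0.1,0,0,0]}}

```text
clock: 19.25
position: [0.4954, 0.2012, 0.2645]
ee_rot: [-0.002, 1.0, -0.0, 0.0]
ft_force: [0.4, 0.2, 1.6]
grip_width: 0.527
grasp_force: 0.0
```

```bash
python3 - <<'E'
from h import *
s=camera("side")[:,:,::-1];t=camera("top")[:,:,::-1];cv2.imwrite("pics/t4.png",t)
A=cv2.resize(s[150:250,215:315],None,fx=4,fy=4,interpolation=cv2.INTER_CUBIC);B=cv2.resize(t[145:245,235:335],None,fx=4,fy=4,interpolation=cv2.INTER_CUBIC)
cv2.imwrite("pics/g4.png",np.hstack([A,B]));o=get_obs();print(o["position"],o["ft_force"])
print(px("top",[.585,-.0074,.181]),px("top",[.585,-.0074,.069]),px("side",[.585,-.0074,.181]),px("side",[.585,-.0074,.069]))
E
```

```text
[0.4951329  0.20161375 0.26432898] [ 0.13378547 -0.10257041  0.35634816]
[265.5 185.5] [264.9 189.9] [268.1 170.3] [268.7 197.7]
```

View pics/g4.png

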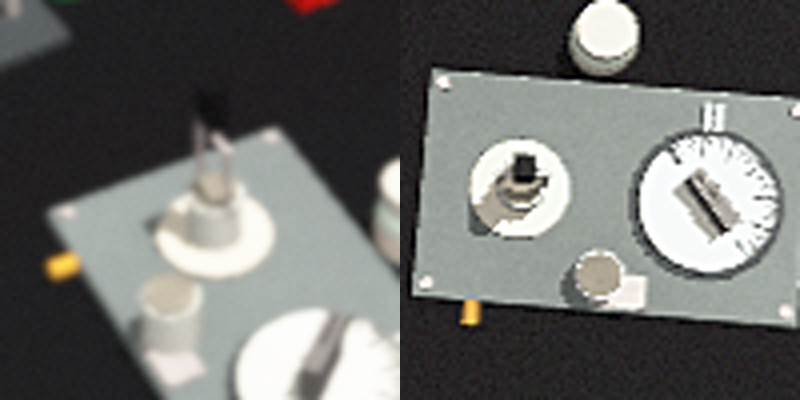

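The carrier stands upright and centred on the pad: block at (266,186.5), expected (265.5,185.5). The dial is unchanged and the arm is clear.

```bash
python3 -c "
from workcell import *
print(hand_in())"
```

```text
the job is handed in; nothing more can be done
None
```

The job is handed in: by the camera, the dial reads about 40.4 degrees and the carrier stands upright in the middle of the pad, but hand-in gave no verdict.

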